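Draw the clay extruder's plunger half out and hold it for oiling

TASK

The plunger of the small clay extruder needs oiling: take its cross handle gently, draw the plunger straight out along the leaning barrel without forcing it sideways, until the black ring on its shaft is level with the barrel's mouth (half out, 50 mm), and finish while holding it still there. Grip the handle with no more than 25 N, and leave the rolling pin, bowl and beaker alone.

Things in the scene. Friction and masses are not known exactly. Their poses are not given: they have to be found in the camera images.
- extruder: bench clay extruder, fixed to the table: wooden foot 180 x 130 x 22 mm with two steel cheeks (to 96 mm high) that carry the barrel. Origin: centre of the foot's underside on the table. x points to its back, z up; at yaw 0 its front (-x) faces the robot. The barrel leans 0.35 rad (20 degrees) from vertical towards the front
- barrel: fixed aluminium barrel of the extruder, outer diameter 45 mm (lip 52 mm), blind bore 31.6 mm wide, 100 mm deep. Origin: centre of the bore's floor, 30 mm behind and 55 mm above the extruder's origin. z: along the bore, out of the mouth (mouth at z = 100 mm), leaning 0.35 rad to the extruder's front; y: level, to the extruder's left
- plunger: loose steel plunger, 0.25 to 0.5 kg, fully home in the bore. Origin: centre of its lower end; z along the shaft, y along the handle bar. Shaft 30 mm wide from z = 0 to 106 mm, its flush black ring (3 mm wide) at z = 50 mm, hidden at the start; then a 12 mm stem to the handle's axis at z = 150 mm. It slides freely (0.8 mm play all round, no spring), and drops back if let go
- handle (a point): middle of the plunger's cross handle, on the shaft's axis: a round wooden bar 16 mm in diameter and 84 mm long, level and square to the barrel's lean, 50 mm out from the barrel's mouth when the plunger is home. Axes as the plunger's
- rolling_pin: wooden rolling pin lying beside the extruder, body 48 mm diameter, 200 mm long, 300 mm with its handles; origin under its middle
- bowl: white glazed bowl, rim 120 mm wide, 55 mm high; origin under its foot
- beaker: terracotta beaker, 68 mm wide, 85 mm high; origin under its foot
There are look-alikes about, which are no part of the job. Of the things like the plunger, leave any that is orange or yellow; of the rest the larger one is meant.

How it is judged:
By the outcome, as a careful person would: the job done as asked, in the order asked, and still so for the second after the job is handed in, while the arm keeps its last pose, push and grip.
It also fails if it takes over 29 s, if anything falls off the work surface, if the arm or the gripper's body presses on something with over 40 N, if the wrist force passes 120 N, or if a joint passes its speed limit or range.

ROBOT

A 6-joint arm with a two-finger parallel gripper is mounted at the origin on the work surface. World frame = base frame: x ahead of the robot, y to its left, z up, the work surface at z = 0. Lengths are in m, angles in rad, forces in N, time in s.
With the tool pointing down it reaches from about 0.4 to 0.825 m from the base axis. Payload 7 kg.
Tool frame: the origin (TCP) lies midway between the tips of the shut fingers; the grasp point (between the pads) lies 19 mm behind it (grip_point_offset is the distance from the TCP to the grasp point, in m); z points along the fingers, y is the line along which they close (so a half turn about z gives the same grasp; the last joint's range is limited). The gripper opens to 88 mm and grips with 3 to 60 N. Pads are 19 mm wide; open, the fingers measure 130 mm over their backs; the gripper's body (78 mm by 193 mm) begins 47 mm behind the grasp point.
Start: joints at [1.416, 0.359, 0.012, 0, -1.224, -0.288], TCP at [0.289, 0.61, 0.201] pointing down, gripper open.
Joint ranges: [-3.07, 3.07], [-1.43, 2.12], [-1.02, 1.25], [-3.03, 1.67], [-3.05, -0], [-3.03, 3.03]. Speed limits (rad/s): [2.39, 2.39, 3.01, 3.14, 3.14, 3.14].

INTERFACE

Orientations are given as [roll, pitch, yaw] about the fixed x, y, z axes, in that order (R = Rz(yaw) Ry(pitch) Rx(roll)).
In Python, from station import get_state, grab_frame, camera_params, job_done, grip_point_offset gives the robot as it stands.
- The arm moves only by the shell command python3 -m creep 'ROWS' [FORCE]. ROWS is JSON, a list that holds one entry, the list of rows, each a list of 7 numbers: the finger opening in cm, from 0 to 8.76, then the shift along the tool's x, y, z in cm, then the turn, a rotation vector about the tool's x, y, z in rad. In form: [[[fingers, tx, ty, tz, wx, wy, wz], ...]]. A call has 1 to 20 rows; each row is the pose to reach, as a shift and turn from the pose commanded when the call began, along the tool's axes at that moment; what a row does not reach only later rows make up. A row lasts 1/8 s, in which the tool goes at most 62.5 mm and 10.7 degrees, less where a joint would pass 70% of its speed; a pose out of reach is approached as far as the arm can. A call with a gripper value outside its range is refused whole. The fingers move at their own pace and stop on an object; FORCE is the grip in N (left out, the last holds). Time passes only in rows, so rows that repeat a pose let the fingers close. It gives the time, the measured TCP pose, the force, the opening and the grip force at its end, in the units of the state.
- get_state(): the state, without advancing time (a new reading comes with each control period).
- grab_frame(name): name is "scene" or "top"; returns the picture (480x640x3 uint8, blue, green, red); there is no depth.
- camera_params(name): a dict with "vertical_fov" (degrees; the focal length in pixels is half the picture's height over the tangent of half this angle, whatever the lens; pixels are square), "cx", "cy" (the principal point, pixels), "k1" (the pictures are not rectified: a ray, as slopes to the right and down, at radius r is drawn at 1 + k1 r^2 times it, then the intrinsics apply), "view" (4x4, takes a point from world to camera coordinates). Camera axes: x right, y down, z forward; pixel columns grow to the right and rows downward; lengths in m; the calibration is good to about 2 mm. A picture is of the moment at which its call begins. camera_params takes no time and is no camera call.
- job_done(): hands the job in; it is judged then, once.
The state is a dict: "t": time; "q": joint angles; "qd": joint speeds; "joint_efforts": joint torques, N m; "eef_pos": TCP position; "ee_rot": TCP orientation; "force": force on the tool from outside, world axes, zero at the start; "moment": the same for the moment, N m; "width": finger opening in m; "gripper_force": force on a finger pad.
Only numpy, scipy, OpenCV 4.12 (cv2) and the standard library are available. Lean on these libraries where they do the work, as an engineer would, in place of code of your own. Each camera call takes 0.05 s, during which the arm holds its last target. There are 200 camera calls.

## Working session

There is one attempt and no reset: what is moved stays moved. The work goes in short steps, Python scripts to look and compute and a shell command to move; the robot and the scene stay as the last step left them, time stands still between calls to the robot, and variables do not carry over. Pictures are saved under pics/ and viewed, at most 10 in all, crops included, and the job is handed in when it is done.

```bash
mkdir -p pics; ls; python3 - <<'E'
from station import *
import cv2,numpy as np
s=get_state();print({k:np.round(v,3).tolist() for k,v in s.items()}, grip_point_offset if not callable(grip_point_offset) else grip_point_offset())
for n in("scene","top"):
    cv2.imwrite(f"pics/{n}0.png",grab_frame(n)); p=camera_params(n); print(n,p)
E
```

```text
pics
{'t': 0.0, 'q': [1.416, 0.359, 0.011, -0.0, -1.224, -0.288], 'qd': [-0.001, -0.001, -0.001, 0.0, -0.0, 0.001], 'joint_efforts': [-0.0, -58.273, 29.306, 6.997, 0.007, -0.0], 'eef_pos': [0.289, 0.609, 0.2], 'ee_rot': [3.14, -0.0, -0.443], 'force': [-0.068, 0.345, -0.02], 'moment': [-0.06, 0.042, -0.012], 'gripper_force': 0.0, 'width': 0.088} 0.0188
scene {'vertical_fov': 42.577126443107225, 'cx': 316.58395209702445, 'cy': 257.17568657268873, 'k1': -0.15925589454568367, 'view': array([[-0.55471884,  0.83191377, -0.01436967,  0.30530256],
       [ 0.60963212,  0.39462705, -0.6874723 , -0.33965629],
       [-0.56624701, -0.39011405, -0.72606842,  1.61786397],
       [ 0.        ,  0.        ,  0.        ,  1.        ]])}
top {'vertical_fov': 53.41248111465825, 'cx': 310.30049760913613, 'cy': 238.99257577662118, 'k1': -0.08778436964438159, 'view': array([[ 0.05148347, -0.99867097,  0.00239581,  0.04985039],
       [-0.97804122, -0.0509048 , -0.20209918,  0.69966357],
       [ 0.20195254,  0.00806156, -0.97936213,  1.13470318],
       [ 0.        ,  0.        ,  0.        ,  1.        ]])}
```

View pics/scene0.png

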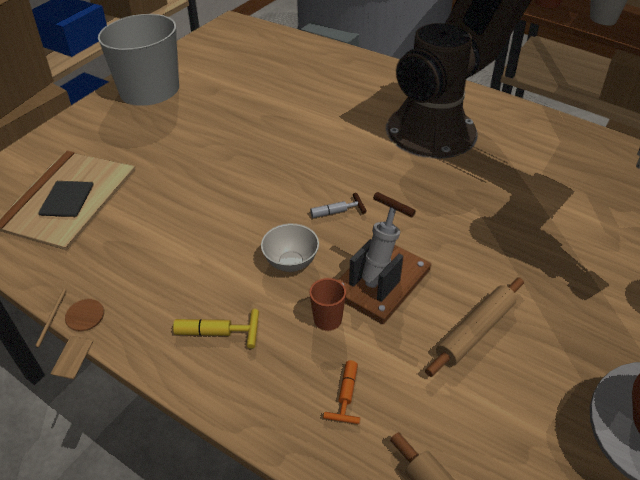

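View pics/top0.png

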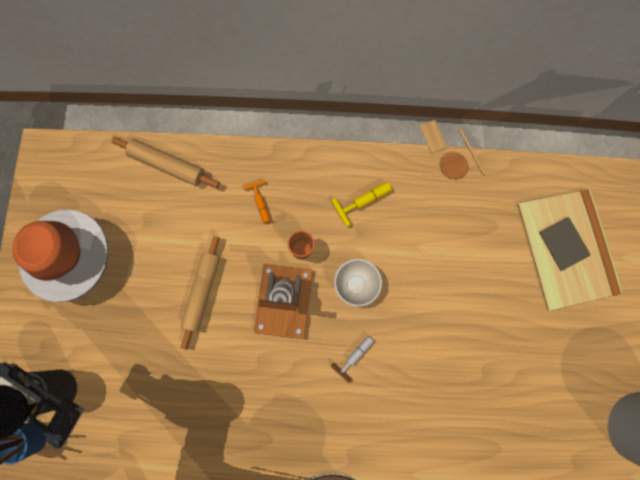

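Candidates for "plunger":
- In the extruder: scene (393,204), top (279,298).
- Small grey one lying down: scene (340,208), top (355,357).
- Yellow: scene (215,328).
- Orange: scene (345,395).

I choose the larger steel one in the extruder and will check it in a close crop.

```bash
python3 - <<'E'
import cv2,numpy as np
a=cv2.imread("pics/scene0.png")[180:325,325:440];b=cv2.imread("pics/top0.png")[255:345,245:325]
a=cv2.resize(a,None,fx=4,fy=4,interpolation=cv2.INTER_CUBIC)
b=cv2.resize(b,None,fx=4,fy=4,interpolation=cv2.INTER_CUBIC)
c=np.zeros((580,790,3),np.uint8);c[:a.shape[0],:a.shape[1]]=a;c[:b.shape[0],465:465+b.shape[1]]=b
c=cv2.convertScaleAbs(c,alpha=1.6);cv2.imwrite("pics/crop0.png",c)
E
```

```text
(no output)
```

View pics/crop0.png

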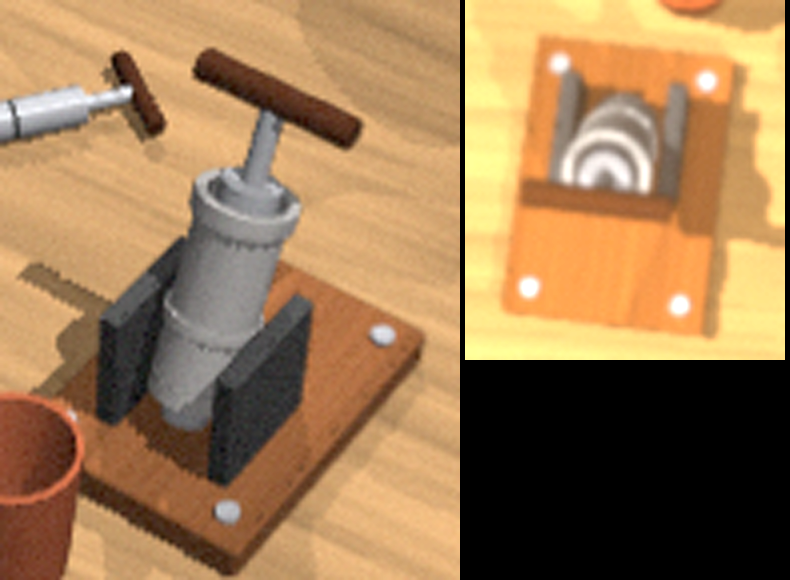

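The crop shows the steel plunger home in the barrel. Its dark brown bar runs about (377,196)–(412,212) in scene and (260,303)–(297,306) in top. I'll measure it from both views.

```bash
cat > h.py <<'E'
import cv2,numpy as np
from station import *
def K(p):
    f=240/np.tan(np.radians(p["vertical_fov"]/2));return np.array([[f,0,p["cx"]],[0,f,p["cy"]],[0,0,1]])
def und(n,uv):
    p=camera_params(n);return cv2.undistortPoints(np.float64(uv).reshape(-1,1,2),K(p),np.array([p["k1"],0,0,0,0.]),None,None,None,(3,100,1e-12)).reshape(-1,2) if False else fix(p,uv)
def fix(p,uv):
    k=K(p);d=(np.float64(uv).reshape(-1,2)-[p["cx"],p["cy"]])/k[0,0];u=d.copy()
    for _ in range(50):u=d/(1+p["k1"]*(u**2).sum(1,keepdims=True))
    return u
def tri(a,b):
    A=[camera_params(n)["view"][:3] for n in("scene","top")]
    X=cv2.triangulatePoints(A[0],A[1],fix(camera_params("scene"),a).T,fix(camera_params("top"),b).T);return (X[:3]/X[3]).T
def plane(n,uv,z):
    p=camera_params(n);V=np.array(p["view"]);R=V[:3,:3];c=-R.T@V[:3,3]
    d=np.c_[fix(p,uv),np.ones(len(np.reshape(uv,(-1,2))))]@R;return c+d*((z-c[2])/d[:,2])[:,None]
def proj(n,X):
    p=camera_params(n);V=np.array(p["view"]);c=np.atleast_2d(X)@V[:3,:3].T+V[:3,3];s=c[:,:2]/c[:,2:]
    return s*(1+p["k1"]*(s**2).sum(1,keepdims=True))*K(p)[0,0]+[p["cx"],p["cy"]]
def bar(im,box,lo=(0,70,20),hi=(14,255,90)):
    x0,y0,x1,y1=box;m=cv2.inRange(cv2.cvtColor(im[y0:y1,x0:x1],cv2.COLOR_BGR2HSV),lo,hi)
    n,l,st,_=cv2.connectedComponentsWithStats(m);i=1+st[1:,4].argmax();q=np.argwhere(l==i)[:,::-1].astype(np.float32)
    (cx,cy),(w,h),a=cv2.minAreaRect(q);b=cv2.boxPoints(((cx,cy),(w,h),a))
    c,_,_=[*cv2.PCACompute(q,None),0];d=_[0] if False else cv2.PCACompute(q,None)[1][0]
    c=q.mean(0);t=(q-c)@d;return np.array([c+d*t.min(),c,c+d*t.max()])+[x0,y0],len(q),(w,h)
E
python3 - <<'E'
from h import *
s=cv2.imread("pics/scene0.png");t=cv2.imread("pics/top0.png")
for im,pts in((s,[(377,196),(385,200),(405,210)]),(t,[(262,303),(270,304),(280,304),(290,305),(270,310),(280,318)])):
    h=cv2.cvtColor(im,cv2.COLOR_BGR2HSV)
    print([h[y,x].tolist() for x,y in pts])
a=bar(s,(368,185,420,220));b=bar(t,(252,290,305,315));print(a,b)
# screws in top
m=cv2.inRange(cv2.cvtColor(t,cv2.COLOR_BGR2HSV),(0,0,120),(180,60,255))[255:345,245:325]
n,l,st,c=cv2.connectedComponentsWithStats(m);print(np.c_[st[1:,4],c[1:]+[245,255]].round(1).tolist())
A,B=a[0],b[0]
if A[0,0]>A[2,0]:A=A[::-1]
if B[0,0]>B[2,0]:B=B[::-1]
for Z in(B,B[::-1]):print(tri(A,Z).round(4).tolist())
E
```

```text
[[11, 167, 49], [13, 159, 53], [12, 193, 49]]
[[13, 166, 106], [12, 165, 108], [11, 162, 104], [13, 161, 98], [13, 176, 171], [13, 178, 169]]
(array([[373.83872604, 194.34038067],
       [393.87426949, 203.83333397],
       [413.81442642, 213.2810936 ]]), 342, (44.24919128417969, 8.542829513549805)) (array([[297.05673981, 289.65272713],
       [295.55128098, 298.07692337],
       [294.33530807, 304.88121414]]), 78, (7.071067810058594, 15.414929389953613))
[[16.0, 268.4, 270.8], [14.0, 304.9, 274.9], [220.0, 279.8, 293.9], [10.0, 287.5, 283.7], [15.0, 260.6, 326.4], [15.0, 298.4, 330.6]]
[[0.5207, 0.1116, 0.2005], [0.527, 0.1314, 0.1949], [0.5392, 0.1524, 0.1977]]
[[0.5481, 0.1153, 0.2231], [0.527, 0.1314, 0.1949], [0.5093, 0.1491, 0.1702]]
```

```bash
python3 - <<'E'
from h import *
s=cv2.imread("pics/scene0.png");t=cv2.imread("pics/top0.png")
a=bar(s,(368,185,420,220));b=bar(t,(252,297,305,312),(0,110,60),(20,255,140));print(b)
A=a[0] if a[0][0,0]<a[0][2,0] else a[0][::-1]
B=b[0] if b[0][0,0]>b[0][2,0] else b[0][::-1]
X=tri(A,B);print(X.round(4).tolist(),"len",np.linalg.norm(X[2]-X[0]))
print("reproj",(proj("scene",X)-A).round(2).tolist(),(proj("top",X)-B).round(2).tolist())
d=X[2]-X[0];yb=np.arctan2(-d[0],d[1]);print("yaw bar",yb)
S=plane("top",[(268.4,270.8),(304.9,274.9),(260.6,326.4),(298.4,330.6)],.024);print(S.round(4).tolist())
y1=np.arctan2(*(S[0]-S[2])[[1,0]]);y2=np.arctan2(*(S[1]-S[3])[[1,0]]);w=[S[0]-S[1],S[2]-S[3]]
print("yaw screws",y1,y2,[np.arctan2(-v[0],v[1]) for v in w])
y=np.mean([y1,y2]);c=S.mean(0);R=np.array([[np.cos(y),-np.sin(y)],[np.sin(y),np.cos(y)]])
off=.03-.15*0-np.sin(.35)*.15
print("handle predicted from foot",c[:2]+R@[off,0],.055+.15*np.cos(.35))
E
```

```text
(array([[257.9815731 , 303.45454311],
       [284.08883286, 304.51269054],
       [304.22985077, 305.32902145]]), 394, (14.0, 46.0))
[[0.5171, 0.0988, 0.1931], [0.5172, 0.1427, 0.1904], [0.5195, 0.1934, 0.1931]] len 0.09468280626628725
reproj [[-4.81, -0.47], [-4.38, -0.35], [-0.26, -0.01]] [[-3.77, 1.58], [-3.41, 1.36], [-0.2, 0.08]]
yaw bar -0.02535392274364162
[[0.6161, 0.1907, 0.024], [0.6103, 0.0954, 0.024], [0.4727, 0.2009, 0.024], [0.4673, 0.1043, 0.024]]
yaw screws -0.0712692655434734 -0.06183509274712474 [np.float64(-0.06006922634525092), np.float64(-0.055617505563573484)]
handle predicted from foot [0.52022243 0.1492486 ] 0.19590590692710683
```

```bash
python3 - <<'E'
from h import *
s=cv2.imread("pics/scene0.png");t=cv2.imread("pics/top0.png")
h=cv2.cvtColor(t,cv2.COLOR_BGR2HSV)
print(h[297:313,255:303:2,2])
a=bar(s,(368,185,420,220))
A=a[0] if a[0][0,0]<a[0][2,0] else a[0][::-1]
b=bar(t,(258,299,298,313),(0,110,60),(20,255,130));print(b)
B=b[0] if b[0][0,0]>b[0][2,0] else b[0][::-1]
X=tri(A,B);print(X.round(4).tolist(),"len",np.linalg.norm(X[2]-X[0]))
print("reproj",(proj("scene",X)-A).round(2).tolist(),(proj("top",X)-B).round(2).tolist())
# predicted handle projection
y=-.062;u=np.array([-np.sin(y),np.cos(y),0]);P=np.array([.520,.149,.196])
for n in("scene","top"):print(n,proj(n,np.array([P-.042*u,P,P+.042*u])).round(1).tolist())
E
```

```text
[[194 180 155 158 163 139 102 147 156 121 156 151 125 142 163 143  98 172
  130  79  74  71  90 108]
 [195 179 151 152 159 134 101 149 157 131 160 141 105 115 161 154 100 171
  127  79  73  73  93 108]
 [191 179 139 128 138 119  97 144 157 138 164 129  95  95 150 160 102 172
  127  79  75  72  95 107]
 [186 176 124 104 109 103  91 118 135 130 159 117  90  87 132 152 109 171
  122  81  76  74  98 108]
 [182 173 114 100  99  98  92  96 108 106 128  99  84  86 115 133 111 168
  118  77  74  73  98 109]
 [177 167 114 104 104 102 101  98  99  97 104  94  86  86  99 106 102 144
  106  75  72  72 101 109]
 [176 157 115 104 107 107 105 105 102 101 100  96  95  92  92  92  90 110
   90  76  73  73 102 110]
 [174 151 112 104 106 105 107 107 106 105 106 102 101  99  98  95  94  94
   89  84  81  75 102 109]
 [177 153 114 102 104 101 104 105 105 106 105 106 107 105 104 102 101  99
   97  95  90  80 104 110]
 [180 158 131 119 111 110 105 105 101 101 103 105 105 105 106 106 103 104
  104 101  96  90 106 110]
 [184 158 150 148 145 145 133 121 114 110 104 105 103 102 104 101 102 104
  106 104 100 10
[... 261 characters left out ...]
6 164 165 157 152 149 143
  139 126 119 140 108 111]
 [179 158 160 168 169 169 170 170 169 168 164 167 169 169 164 166 172 163
  161 151 140 145 110 111]
 [176 158 160 169 170 170 170 171 170 169 165 169 169 168 168 171 175 167
  169 163 152 152 119 112]]
(array([[258.7100296 , 302.62487626],
       [278.17602921, 304.77528095],
       [297.12499237, 306.86856842]]), 267, (11.0, 38.0))
[[0.5161, 0.1071, 0.1952], [0.5183, 0.1499, 0.194], [0.5209, 0.1929, 0.1939]] len 0.08587003153380346
reproj [[-0.63, -0.05], [-1.07, -0.07], [-0.86, -0.04]] [[-0.49, 0.22], [-0.83, 0.34], [-0.66, 0.26]]
scene [[372.9, 194.3], [392.0, 203.3], [411.7, 212.5]]
top [[296.7, 306.5], [277.8, 304.3], [258.9, 302.1]]
```

```bash
cat >> h.py <<'E'
from scipy.spatial.transform import Rotation as Ro
def frame(y=-.061,l=.35):
    Z=Ro.from_euler('z',y).as_matrix();a=Z@[-np.sin(l),0,np.cos(l)];u=Z@[0,1,0];f=Z@[np.cos(l),0,np.sin(l)]
    return a,u,f,np.c_[-u,-f,-a]
def delta(tcp,R):
    s=get_state();R0=Ro.from_euler('xyz',s["ee_rot"]).as_matrix()
    return (100*R0.T@(tcp-s["eef_pos"])).round(2),Ro.from_matrix(R0.T@R).as_rotvec().round(3)
E
python3 - <<'E'
from h import *
P=np.array([.519,.1495,.195]);a,u,f,R=frame();print(a,u,f)
print(delta(P-.0188*a+.09*a,R), np.linalg.norm(P+.071*a-get_state()["eef_pos"]))
E
```

```text
[-0.34226004  0.0209038   0.93937271] [0.06096218 0.99814008 0.        ] [ 0.93762555 -0.05726621  0.34289781]
(array([38.22, 32.62, -6.13]), array([0.309, 0.207, 1.176])) 0.5062722289223917
```

```bash
python3 -m creep '[[[8.76,0,0,-4,0,0,0],[8.76,3,2.5,-8,0,0,0.1],[8.76,7,6,-9,0.05,0.03,0.25],[8.76,11,9.5,-9,0.1,0.07,0.4],[8.76,15,13,-9,0.13,0.09,0.53],[8.76,19,16.5,-9,0.17,0.12,0.66],[8.76,23,20,-8.5,0.21,0.14,0.79],[8.76,27,23.3,-8,0.24,0.16,0.91],[8.76,31,26.6,-7,0.27,0.18,1.03],[8.76,34.5,29.6,-6.5,0.29,0.2,1.1],[8.76,37,31.6,-6.2,0.309,0.207,1.16],[8.76,38.2,32.6,-6.1,0.309,0.207,1.176],[8.76,38.2,32.6,-6.1,0.309,0.207,1.176],[8.76,38.2,32.6,-6.1,0.309,0.207,1.176]]]' 12
python3 - <<'E'
from h import *
P=np.array([.519,.1495,.195]);a,u,f,R=frame();s=get_state();print(s["q"])
print(delta(P-.0188*a,R),s["t"])
t=grab_frame("top");v=grab_frame("scene");cv2.imwrite("pics/t1.png",t);cv2.imwrite("pics/s1.png",v)
cv2.imwrite("pics/c1.png",np.hstack([cv2.resize(v[130:330,300:460],None,fx=2.5,fy=2.5),cv2.resize(t[230:430,210:370],None,fx=2.5,fy=2.5)]))
E
```

```text
t: 1.85
eef_pos: [0.4946, 0.1518, 0.2619]
ee_rot: [-2.791, 0.001, -1.631]
force: [-0.5, 0.4, -0.5]
width: 0.088
gripper_force: 0.0
[ 0.89927379 -0.1613985  -0.63553242  0.36007156 -0.92094197 -1.15399848]
(array([ 0.1, -0. ,  9. ]), array([-0.001,  0.002,  0.   ])) 1.85
```

View pics/c1.png

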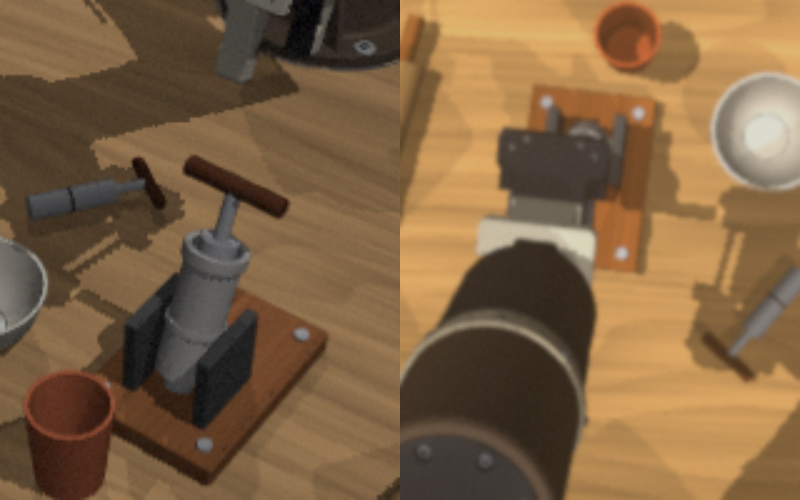

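The arm is above the handle: in the scene crop a fingertip ends near (395,162) px, above the bar at (394,204). I'll check where both fingertips should project before descending.

```bash
python3 - <<'E'
from h import *
a,u,f,R=frame();s=get_state();T=np.array(s["eef_pos"])
for n in("scene","top"):print(n,proj(n,[T-.044*f,T,T+.044*f,T+.055*f]).round(0).tolist())
v=cv2.imread("pics/s1.png");b=bar(v,(368,185,420,220));print(b[0])
cv2.imwrite("pics/c2.png",cv2.convertScaleAbs(cv2.resize(v[100:240,320:480],None,fx=4,fy=4),alpha=1.8))
E
```

```text
scene [[414.0, 164.0], [403.0, 168.0], [391.0, 173.0], [388.0, 175.0]]
top [[271.0, 335.0], [273.0, 314.0], [275.0, 294.0], [276.0, 289.0]]
[[373.8512249  194.31295013]
 [393.82658958 203.80924797]
 [413.88513947 213.34509277]]
```

View pics/c2.png

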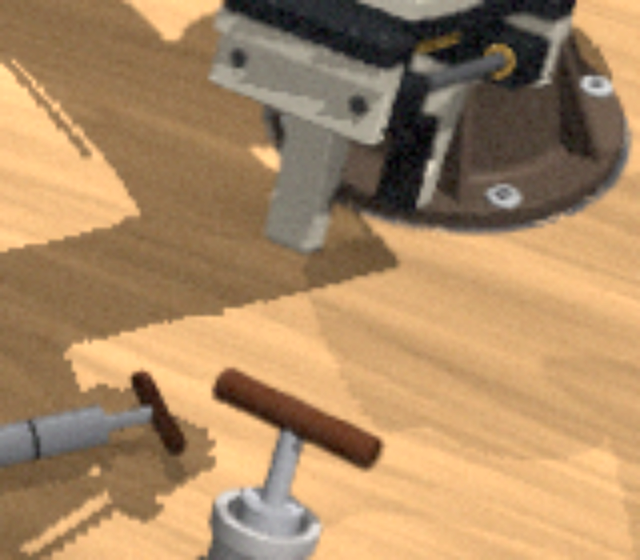

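Both visible fingertips sit about 13 px (around 25 mm) further back along the tool than the TCP predicts. The jaws may swing back when open, so I'll part-close them and look again.

```bash
python3 -m creep '[[[4,0,0,0,0,0,0],[4,0,0,0,0,0,0],[4,0,0,0,0,0,0],[4,0,0,0,0,0,0],[4,0,0,0,0,0,0]]]' 12
python3 - <<'E'
from h import *
a,u,f,R=frame();s=get_state();T=np.array(s["eef_pos"])
print(proj("scene",[T-.02*f,T,T+.02*f,T-.0188*(-a)]).round(0).tolist())
v=grab_frame("scene");c=cv2.convertScaleAbs(cv2.resize(v[100:240,320:480],None,fx=4,fy=4),alpha=1.8)
for p in proj("scene",[T-.02*f,T,T+.02*f]):cv2.circle(c,tuple(int(x) for x in (p-[320,100])*4),4,(255,0,255),-1)
cv2.imwrite("pics/c3.png",c)
E
```

```text
t: 2.58
eef_pos: [0.4947, 0.1516, 0.2619]
ee_rot: [-2.791, 0.001, -1.631]
force: [0.2, 0.5, -0.2]
width: 0.0435
gripper_force: 0.0
[[408.0, 166.0], [403.0, 168.0], [397.0, 170.0], [405.0, 159.0]]
```

View pics/c3.png

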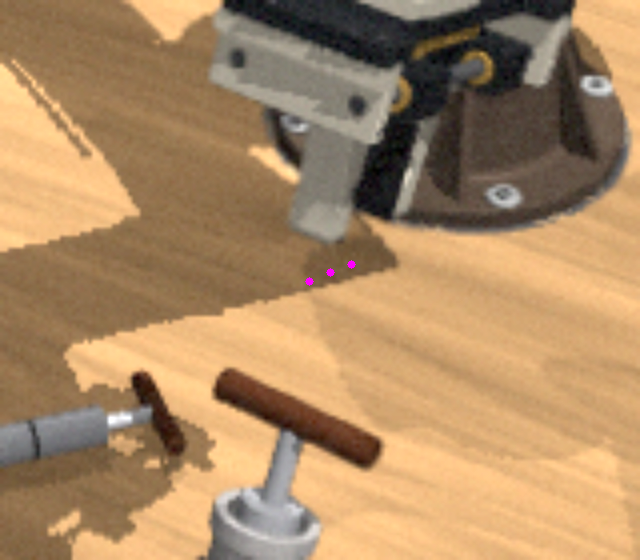

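The jaws close in a straight line and the tips still show about 20 mm short of the TCP dots. I'll descend 5 cm, which stays clear of the bar either way, and compare in both views.

```bash
python3 -m creep '[[[4,0,0,1.5,0,0,0],[4,0,0,3,0,0,0],[4,0,0,4.3,0,0,0],[4,0,0,5,0,0,0],[4,0,0,5,0,0,0],[4,0,0,5,0,0,0]]]' 12
python3 - <<'E'
from h import *
a,u,f,R=frame();s=get_state();T=np.array(s["eef_pos"])
o=[]
for n,(x,y) in(("scene",(340,120)),("top",(225,250))):
    v=grab_frame(n);cv2.imwrite(f"pics/{n}4.png",v);c=cv2.convertScaleAbs(cv2.resize(v[y:y+130,x:x+100],None,fx=4,fy=4),alpha=1.7)
    for k,col in((0,(255,0,255)),(.0188,(255,255,0)),(.066,(0,255,0))):
        for p in proj(n,[T-.0217*f+k*a,T+.0217*f+k*a]):cv2.circle(c,tuple(int(q) for q in (p-[x,y]+.5)*4),3,col,-1)
    o.append(c)
cv2.imwrite("pics/c4.png",np.hstack(o))
E
```

```text
t: 3.38
eef_pos: [0.512, 0.1508, 0.2153]
ee_rot: [-2.791, 0.002, -1.631]
force: [-0.2, 0.0, -0.4]
width: 0.0398
gripper_force: 0.0
```

View pics/c4.png

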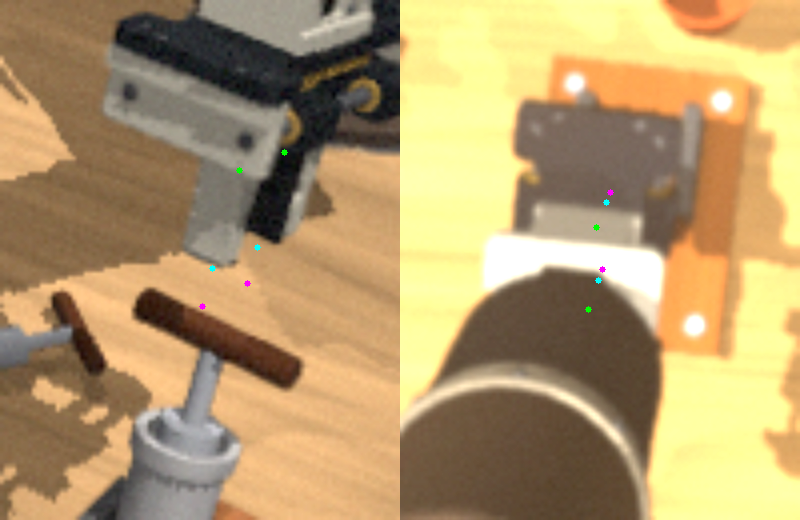

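The bar is centred between the jaws. Both finger ends sit about 25 mm behind the reported TCP along the tool axis, with no lateral error. I'll go 58 mm down: the jaws then straddle the bar under either reading and stay clear of the shaft top.

```bash
python3 -m creep '[[[4,0,0,1,0,0,0],[4,0,0,2,0,0,0],[4,0,0,3,0,0,0],[4,0,0,4,0,0,0],[4,0,0,5,0,0,0],[4,0,0,5.8,0,0,0],[4,0,0,5.8,0,0,0]]]' 12
python3 - <<'E'
from h import *
a,u,f,R=frame();s=get_state();T=np.array(s["eef_pos"])
v=grab_frame("scene");x,y=340,140;c=cv2.convertScaleAbs(cv2.resize(v[y:y+110,x:x+130],None,fx=5,fy=5),alpha=1.7)
for k,col in((0,(255,0,255)),(.0188,(255,255,0))):
    for p in proj("scene",[T-.02*f+k*a,T+.02*f+k*a]):cv2.circle(c,tuple(int(q) for q in (p-[x,y]+.5)*5),3,col,-1)
cv2.imwrite("pics/c5.png",c)
E
```

```text
t: 4.35
eef_pos: [0.5316, 0.1491, 0.1596]
ee_rot: [-2.792, 0.0, -1.632]
force: [-0.2, 0.0, 1.0]
width: 0.0401
gripper_force: 0.0
```

View pics/c5.png

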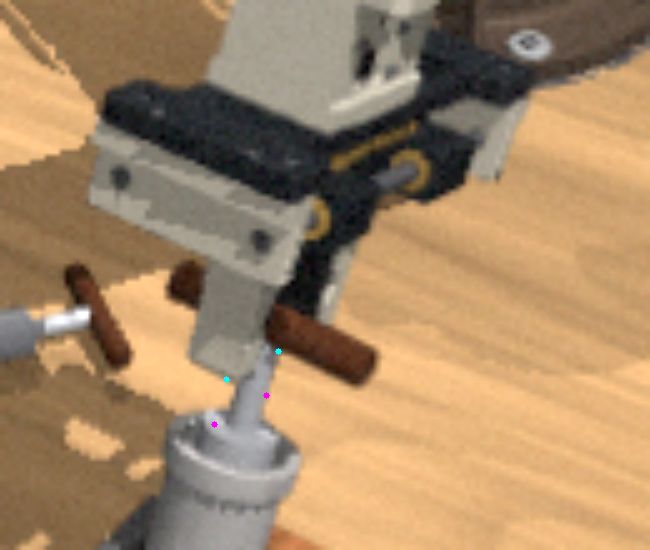

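The fingers straddle the bar cleanly, with the tips about 12 mm below its axis. Closing at 18 N.

```bash
python3 -m creep '[[[0.5,0,0,0,0,0,0],[0.5,0,0,0,0,0,0],[0.5,0,0,0,0,0,0],[0.5,0,0,0,0,0,0],[0.5,0,0,0,0,0,0],[0.5,0,0,0,0,0,0]]]' 18
python3 - <<'E'
from h import *
a,u,f,R=frame();s=get_state();F=np.array(s["force"]);print("f,u,a:",F@f,F@u,F@a,s["moment"],s["gripper_force"],s["width"],s["t"])
E
```

```text
t: 5.15
eef_pos: [0.5319, 0.1497, 0.1607]
ee_rot: [-2.791, 0.002, -1.631]
force: [-1.4, 0.3, 4.3]
width: 0.0151
gripper_force: 18.0
f,u,a: 0.16924898897931065 0.17855232548886504 4.483593958338398 [0.15859234 1.31936614 0.00571689] 17.998496890068054 0.015108117748009393 5.15
```

Held at 18 N with a width of 15 mm and little side force. I'll draw 15 mm slowly and check.

```bash
python3 -m creep '[[[0.5,0,0,-0.1,0,0,0],[0.5,0,0,-0.3,0,0,0],[0.5,0,0,-0.6,0,0,0],[0.5,0,0,-0.9,0,0,0],[0.5,0,0,-1.2,0,0,0],[0.5,0,0,-1.5,0,0,0],[0.5,0,0,-1.5,0,0,0],[0.5,0,0,-1.5,0,0,0]]]' 18
python3 - <<'E'
from h import *
a,u,f,R=frame();s=get_state();F=np.array(s["force"]);print("f,u,a:",F@f,F@u,F@a,s["moment"],s["gripper_force"],s["width"],s["t"])
v=grab_frame("scene");cv2.imwrite("pics/s6.png",v)
# bar end visible right side in scene
h=cv2.inRange(cv2.cvtColor(v,cv2.COLOR_BGR2HSV),(0,70,20),(14,255,90))
n,l,st,c=cv2.connectedComponentsWithStats(h[170:225,365:425]);print([(r[:5].tolist()) for r in st[1:] if r[4]>20])
P=np.array([.519,.1495,.195])
for k in(0,.015):print(proj("scene",[P+k*a-.042*u,P+k*a+.042*u]).round(1).tolist())
E
```

```text
t: 6.15
eef_pos: [0.5266, 0.1499, 0.1745]
ee_rot: [-2.791, 0.002, -1.631]
force: [-0.1, 0.2, -3.5]
width: 0.0153
gripper_force: 18.0
f,u,a: -1.2833857374625457 0.2218537318303561 -3.2308548536370116 [0.22203299 1.3286658  0.03717853] 17.997181713581085 0.015345998374705466 6.15
[[9, 14, 12, 12, 75], [32, 25, 20, 15, 155]]
[[373.3, 194.6], [412.1, 212.7]]
[[375.2, 187.3], [414.4, 205.4]]
```

The plunger follows: both bar ends have shifted as a 15 mm draw predicts, the side force is about 1 N and the load about 3 N. Drawing the remaining 35 mm.

```bash
python3 -m creep '[[[0.5,0,0,-0.2,0,0,0],[0.5,0,0,-0.5,0,0,0],[0.5,0,0,-0.8,0,0,0],[0.5,0,0,-1.1,0,0,0],[0.5,0,0,-1.4,0,0,0],[0.5,0,0,-1.7,0,0,0],[0.5,0,0,-2.0,0,0,0],[0.5,0,0,-2.3,0,0,0],[0.5,0,0,-2.6,0,0,0],[0.5,0,0,-2.9,0,0,0],[0.5,0,0,-3.2,0,0,0],[0.5,0,0,-3.4,0,0,0],[0.5,0,0,-3.5,0,0,0],[0.5,0,0,-3.5,0,0,0],[0.5,0,0,-3.5,0,0,0]]]' 18
python3 - <<'E'
from h import *
a,u,f,R=frame();s=get_state();F=np.array(s["force"]);print("f,u,a:",F@f,F@u,F@a,s["moment"],s["gripper_force"],s["width"],s["t"])
d=np.array(s["eef_pos"])-[.5319,.1497,.1607];print("draw a,f,u",d@a,d@f,d@u)
v=grab_frame("scene");cv2.imwrite("pics/s7.png",v)
P=np.array([.519,.1495,.195]);M=P-.05*a
L=proj("scene",[M-.0*a,M+.02*a]);print("mouth centre, 20 above",L)
cv2.imwrite("pics/c7.png",cv2.convertScaleAbs(cv2.resize(v[150:250,340:440],None,fx=6,fy=6),alpha=1.6))
E
```

```text
t: 8.07
eef_pos: [0.5146, 0.1505, 0.2074]
ee_rot: [-2.791, 0.001, -1.631]
force: [0.2, 1.0, -3.2]
width: 0.0154
gripper_force: 18.0
f,u,a: -0.9508708999801083 1.0470913022949937 -3.0725658781531235 [ 0.12700536  1.36317484 -0.07217589] 17.996993958950043 0.015361034258865161 8.075
draw a,f,u 0.049778189358103284 -0.00025425103398786904 -0.0002635226638284414
mouth centre, 20 above [[385.7285516  227.22145108]
 [388.39046178 217.84729286]]
```

View pics/c7.png

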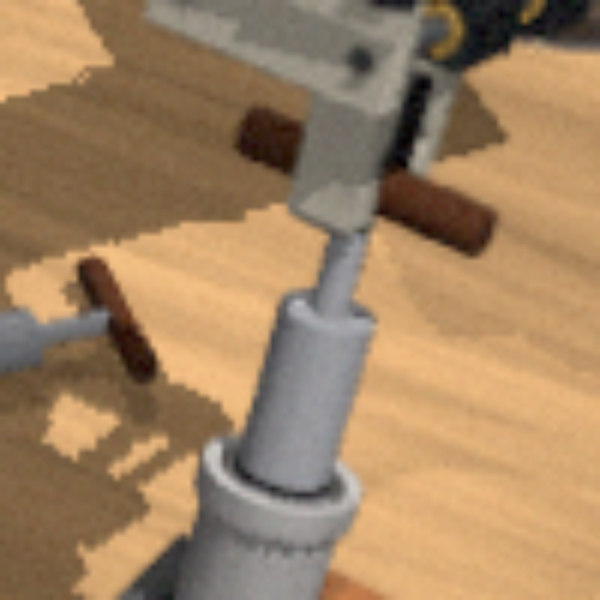

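The picture shows the shaft drawn out and a dark ring line just at the mouth, at scene about (380–396, 227–231). I'll check the draw length numerically from the bar's end and the darkness along the shaft.

```bash
python3 - <<'E'
from h import *
a,u,f,R=frame();P=np.array([.519,.1495,.195])
s0=cv2.imread("pics/scene0.png");s7=cv2.imread("pics/s7.png")
def end(im,box):
    x0,y0,x1,y1=box;m=cv2.inRange(cv2.cvtColor(im[y0:y1,x0:x1],cv2.COLOR_BGR2HSV),(0,70,20),(14,255,95))
    n,l,st,_=cv2.connectedComponentsWithStats(m);i=1+st[1:,4].argmax();q=np.argwhere(l==i)[:,::-1]+[x0,y0]
    d=np.array([.903,.429]);nrm=np.array([-.429,.903]);t=q@d;sel=q[t>t.max()-12];return t.max(),np.mean(sel@nrm),sel.mean(0)
e0=end(s0,(400,195,420,222));e7=end(s7,(404,170,428,200));print(e0,e7,"shift",e7[2]-e0[2])
E0=P+.037*u
for k in(.046,.048,.05,.052):print(k,(proj("scene",E0+k*a)-proj("scene",E0)).round(2))
M=P-.05*a
g=cv2.cvtColor(s7,cv2.COLOR_BGR2GRAY)
# near side of shaft facing the camera: profile along axis through mouth
c=camera_params("scene")["view"];C=-c[:3,:3].T@c[:3,3];n=C-M;n-=a*(n@a);n/=np.linalg.norm(n)
for k in np.arange(-.004,.010,.001):
    px=proj("scene",M+.015*n+k*a)[0];print(round(k*1e3),px.round(1),cv2.getRectSubPix(g,(1,1),tuple(map(float,px)))[0,0],end=' | ')
E
```

```text
(np.float64(465.17400000000004), np.float64(15.040117021276606), array([408.22340426, 210.59574468])) (np.float64(461.718), np.float64(-9.956969999999991), array([415.92, 186.57])) shift [  7.69659574 -24.02574468]
0.046 [[  6.82 -22.83]]
0.048 [[  7.13 -23.84]]
0.05 [[  7.43 -24.85]]
0.052 [[  7.73 -25.87]]
-4 [384.2 232.5] 95 | -3 [384.4 232. ] 74 | -2 [384.5 231.5] 51 | -1 [384.6 231.1] 30 | 0 [384.8 230.6] 45 | 1 [384.9 230.1] 68 | 2 [385.  229.6] 80 | 3 [385.2 229.2] 86 | 4 [385.3 228.7] 89 | 5 [385.4 228.2] 90 | 6 [385.6 227.8] 90 | 7 [385.7 227.3] 90 | 8 [385.8 226.8] 90 | 9 [386.  226.3] 88 |
```

```bash
python3 - <<'E'
from h import *
a,u,f,R=frame();P=np.array([.519,.1495,.195]);M=P-.05*a
c=camera_params("scene")["view"];C=-c[:3,:3].T@c[:3,3];n=C-M;n-=a*(n@a);n/=np.linalg.norm(n);w=np.cross(a,n)
fs=[cv2.cvtColor(cv2.imread(f"pics/{x}.png"),cv2.COLOR_BGR2GRAY).astype(np.float32) for x in("s6","s7")]
sm=np.mean([cv2.cvtColor(grab_frame("scene"),cv2.COLOR_BGR2GRAY).astype(np.float32) for _ in range(4)],0);fs.append(sm)
for g in fs:
    r=[]
    for k in np.arange(-.006,.009,.001):
        r.append(np.mean([cv2.getRectSubPix(g,(1,1),tuple(map(float,proj("scene",M+.015*(n*np.cos(t)+w*np.sin(t))+k*a)[0])))[0,0] for t in np.linspace(-.5,.5,9)]))
    print(np.round(r).astype(int))
E
```

```text
[107 103  97  92  89  88  88  88  87  87  87  87  87  87  87]
[113 107  93  72  50  41  47  63  78  84  86  86  87  87  87]
[112 106  92  70  49  41  48  64  78  84  86  87  86  86  86]
```

Without the ring (15 mm draw) there is no dark dip at the mouth. Now a partly visible ring sits right at it, matching the 49.8 mm measured draw from home. The grip is 18 N, the side force about 1 N, and the arm is still, so I'm handing in.

```bash
python3 -m creep '[[[0.5,0,0,0,0,0,0],[0.5,0,0,0,0,0,0],[0.5,0,0,0,0,0,0],[0.5,0,0,0,0,0,0]]]' 18 && python3 -c "
from station import *
print(job_done())"
```

```text
t: 8.82
eef_pos: [0.5146, 0.1505, 0.2074]
ee_rot: [-2.791, 0.001, -1.631]
force: [-0.1, 0.4, -2.9]
width: 0.0152
gripper_force: 18.0
the job is handed in; nothing more can be done
None
```

The plunger is drawn out 49.8 mm by arm reading, with the black ring at the barrel's mouth (camera checks agree to 1–2 mm), held still at 18 N, and the job was handed in at 8.8 s; no verdict was returned.

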